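Charge the round flask with nuts and hold it down in the press-to-run shaker

TASK

Tip all six steel nuts from the scoop into the round flask and set the scoop back down flat on the bench. Then take the flask by its neck, set it upright in the shaker's sprung ring and press it down until the ring is at its bottom stop: the shaker runs only while the ring is held down, so finish still gripping the flask and holding it fully down. Leave the screw tin and the marking gauge where they are.

Things in the scene. Friction and masses are not known exactly. Their poses are not given: they have to be found in the camera images.
- scoop: sheet-steel scoop, 193 x 50 x 36 mm, 0.11 kg, six loose nuts in it. Origin: underside of the pan; +x to the spout, z up. Floor 45 mm wide, flat from x=-55 to +12 mm, then rising 7.5 mm to the spout lip (46 mm wide outside) at x=+47. Round handle 16 mm thick, x=-68 to -145, axis 26 mm up. The nuts slide easily (friction 0.35): carry it level; they run out with the spout 40 degrees or more down
- scoop_grip (a point): on the axis of the scoop's handle, 100 mm behind the scoop's origin, 26 mm above its underside; pinch the handle here, across; axes as the scoop
- scoop_spout (a point): middle of the scoop's spout lip, 47 mm ahead of its origin, 10 mm above its underside; axes as the scoop
- flask: plain aluminium round flask, open at the top, 115 mm tall, about 0.22 kg empty, standing on its flat foot (44 mm across). Origin: centre of the foot's underside, z up. Round belly 96 mm across, its widest at z=43 mm; straight cylindrical neck 64 mm outside, 58 mm inside, from z=79 mm to the rim at z=115 mm: grip it across the neck
- flask_mouth (a point): centre of the flask's open rim, 115 mm above its foot. When tipping the scoop here, keep the leaning wrist clear of the tall drill stand at the left of the bench (y over 0.6 m) and of the tool box behind (x over 0.73 m)
- flask_belly (a point): centre of the flask's round belly, 42.7 mm above its foot; a nut lies in the flask when its middle is within 46 mm of this point
- shaker: bench shaker, fixed to the bench: grey square base 120 x 120 mm, 36 mm tall on rubber feet, with three upright posts with coil springs that carry a flat steel ring, and a black rubber boss in the middle. Origin: underside of the base, centre; z up. Post ends stand 85 mm above the bench, 54 mm from the middle
- ring_seat (a point): centre of the shaker's sprung steel ring at the height of its seat edge, 73.5 mm above the bench at rest; it sinks with the ring. Hole 68 mm wide, bevelled, ring 96 mm outside, lugs to 63 mm radius. The flask's belly centres itself in it: seated, the flask's foot lies about 9 mm below this point, at rest about 65 mm above the bench
- ring (a joint): how far the ring is pressed down: 0 at rest (top), 0.014 m at its bottom stop. Springs push it up with 6 N at the start and 13 N at the stop (about 500 N/m), so the flask's own weight does not move it and it springs back when let go
- nut1_mid (a point): middle of one of the six steel hex nuts, 17 mm across flats, 8 mm thick, 13 g, lying in the scoop at the start
- nut2_mid (a point): middle of one of the six steel hex nuts, 17 mm across flats, 8 mm thick, 13 g, lying in the scoop at the start
- nut3_mid (a point): middle of one of the six steel hex nuts, 17 mm across flats, 8 mm thick, 13 g, lying in the scoop at the start
- nut4_mid (a point): middle of one of the six steel hex nuts, 17 mm across flats, 8 mm thick, 13 g, lying in the scoop at the start
- nut5_mid (a point): middle of one of the six steel hex nuts, 17 mm across flats, 8 mm thick, 13 g, lying in the scoop at the start
- nut6_mid (a point): middle of one of the six steel hex nuts, 17 mm across flats, 8 mm thick, 13 g, lying in the scoop at the start
- screw_tin: low round open tin with wood screws in it, 67 mm wide, 32 mm tall, a bystander; origin at its underside
- marking_gauge: wooden marking gauge, 62 x 200 x 73 mm, a bystander; origin at its underside

How it is judged:
By the outcome, as a careful person would: the job done as asked, in the order asked, and still so for the second after the job is handed in, while the arm keeps its last pose, push and grip.
It also fails if it takes over 72 s, if anything falls off the work surface, if the arm or the gripper's body presses on something with over 40 N, if the wrist force passes 120 N, or if a joint passes its speed limit or range.

ROBOT

A 6-joint arm with a two-finger parallel gripper is mounted at the origin on a cart in front of the work surface, level with it; the furniture and walls round the work are solid. World frame = base frame: x ahead of the robot, y to its left, z up, the work surface at z = 0. Lengths are in m, angles in rad, forces in N, time in s.
With the tool pointing down it reaches from about 0.35 to 0.775 m from the base axis. Payload 7.3 kg.
Tool frame: the origin (TCP) lies at the centre of the arm's flange, where the gripper is bolted on; the fingertips stand 178 mm ahead of it and the grasp point (between the pads) lies 159 mm ahead of it (tip_extent is the distance from the TCP to the fingertips, in m); z points along the fingers, y is the line along which they close (so a half turn about z gives the same grasp; the last joint's range is limited). The gripper opens to 92 mm and grips with 3 to 60 N. Pads are 19 mm wide; open, the fingers measure 130 mm over their backs; the gripper's body (75 mm by 190 mm) begins 47 mm behind the grasp point.
Start: joints at [-1.258, 0.342, 1.524, -0, 1.275, -0.146], TCP at [0.233, -0.471, 0.405] pointing down, gripper open.
Joint ranges: [-2.53, 2.53], [-0.77, 2.02], [0.04, 2.7], [-1, 4.14], [0.28, 2.66], [-3.11, 3.11]. Speed limits (rad/s): [2.57, 2.57, 3.14, 3.14, 3.14, 3.14].

INTERFACE

Orientations are given as [roll, pitch, yaw] about the fixed x, y, z axes, in that order (R = Rz(yaw) Ry(pitch) Rx(roll)).
In Python, from cell import * gives the robot as it stands.
- The arm moves only by the tool arm_command, never from a script. Its arguments are lists of equal length, an entry for each row: "xyz": the shift along the world's x, y, z in mm, a list of three; "spin": the turn about the world's z in degrees. In form: {"xyz": [[tx, ty, tz], ...], "spin": [spin, ...]}. A call has 1 to 20 rows; each row shifts and turns the commanded pose from where the row before left it; what a row does not reach is not made up. A row lasts 1/10 s, in which the tool goes at most 50 mm and 8.59 degrees, less where a joint would pass 70% of its speed; a pose out of reach is approached as far as the arm can. A call with a gripper value outside its range is refused whole. "jaw" is the opening, from -1 (shut) to 1 (fully open), set as the call begins (left out, the last holds). The fingers move at their own pace and stop on an object; "squeeze" is the grip in N (left out, the last holds). Time passes only in rows, so rows that do not move let the fingers close. It gives the time, the measured TCP pose, the force, the opening and the grip force at its end, in the units of the state.
- observe(): the state, without advancing time (a new reading comes with each control period).
- read_camera(name): name is "scene" or "top" or "wrist"; returns a dict with "img" (480x640x3 uint8, red, green, blue), "depth" (480x640 float32, m along the optical axis (not along the pixel's ray), 0 where there is no reading), "fx", "fy", "cx", "cy" (pixels), "world_from_camera" (4x4, takes a point from camera to world coordinates). Camera axes: x right, y up, looking along -z (the intrinsics and any distortion apply to the point x, -y, -z); pixel columns grow to the right and rows downward; lengths in m; the calibration is good to about 2 mm. A picture is of the moment at which its call begins.
- hand_in(): hands the job in; it is judged then, once.
The state is a dict: "time": time; "qpos": joint angles; "qvel": joint speeds; "joint_efforts": joint torques, N m; "tool_pos": TCP position; "tool_rot": TCP orientation; "contact_force": force on the tool from outside, world axes, zero at the start; "torque": the same for the moment, N m; "opening": finger opening in m; "grip_force": force on a finger pad.
Only numpy, scipy, OpenCV 4.12 (cv2) and the standard library are available. Lean on these libraries where they do the work, as an engineer would, in place of code of your own. Each camera call takes 0.05 s, during which the arm holds its last target. There are 200 camera calls.

## Working session

There is one attempt and no reset: what is moved stays moved. The work goes in short steps, Python scripts to look and compute and a tool call to move; the robot and the scene stay as the last step left them, time stands still between calls to the robot, and variables do not carry over. Pictures are saved under pics/ and viewed, at most 10 in all, crops included, and the job is handed in when it is done.

Besides the shell and the picture viewer there is one more tool, called after "Call:" as a command line: name --pt "numbers of a row" for each row, then --argument value for the rest. arm_command: Moves the arm, as the interface text tells. Its arguments: {"type":"object","properties":{"xyz":{"type":"array","items":{"type":"array","items":{"type":"number"}}},"spin":{"type":"array","items":{"type":"number"}},"jaw":{"type":"number"},"squeeze":{"type":"number"}},"required":["xyz","spin"]}

```bash
mkdir -p pics; ls; cat > h.py <<'E'
from cell import *
import numpy as np, cv2
def cam(n):
    c=read_camera(n); return c
def save(c,name): cv2.imwrite('pics/'+name,c['img'][:,:,::-1])
def pts(c):
    d=c['depth'];v,u=np.mgrid[0:480,0:640]
    p=np.stack([(u-c['cx'])/c['fx']*d,-(v-c['cy'])/c['fy']*d,-d,np.ones_like(d)],-1)
    return (p@np.array(c['world_from_camera']).T)[...,:3]
E
python3 - <<'E'
from h import *
for n in('scene','top'):
    c=cam(n);save(c,n+'0.png');print(n,np.round(c['world_from_camera'],3).tolist(),c['fx'],[k for k in c])
    np.savez(n+'0.npz',img=c['img'],P=pts(c),d=c['depth'])
print(observe())
E
```

```text
pics
scene [[-0.851, 0.287, -0.44, 0.131], [-0.525, -0.486, 0.698, 0.789], [-0.014, 0.825, 0.564, 0.591], [0.0, 0.0, 0.0, 1.0]] 469.7288604193189 ['img', 'depth', 'fx', 'fy', 'cx', 'cy', 'world_from_camera']
top [[0.003, 0.987, -0.162, 0.353], [-1.0, 0.003, -0.001, 0.227], [-0.0, 0.162, 0.987, 1.041], [0.0, 0.0, 0.0, 1.0]] 446.21890428769404 ['img', 'depth', 'fx', 'fy', 'cx', 'cy', 'world_from_camera']
{'time': 0.1, 'qpos': array([-1.25800288e+00,  3.42658103e-01,  1.52491332e+00,  1.48439361e-05,
        1.27539530e+00, -1.45994616e-01]), 'qvel': array([ 7.73676231e-04, -1.86359369e-03, -2.56089217e-03, -1.08711392e-03,
        5.60046642e-05,  3.07843834e-04]), 'joint_efforts': array([ 1.65231409e-03, -4.32004845e+01, -2.44693673e+01,  7.19521637e-02,
        5.25762350e-02, -4.87794944e-05]), 'tool_pos': array([ 0.23249072, -0.47058626,  0.40411452]), 'tool_rot': array([-3.14023526e+00, -2.13939169e-04,  4.58783589e-01]), 'contact_force': array([-0.65003822, -0.62015903, -0.42919099]), 'torque': array([-0.00110664, -0.01627616,  0.02130923]), 'grip_force': 0.0, 'opening': 0.09198393346291665}
```

```bash
python3 -c "
import cv2;a=cv2.imread('pics/scene0.png');b=cv2.imread('pics/top0.png');print(a.shape,b.shape)"
```

```text
(480, 640, 3) (480, 640, 3)
```

View pics/top0.png

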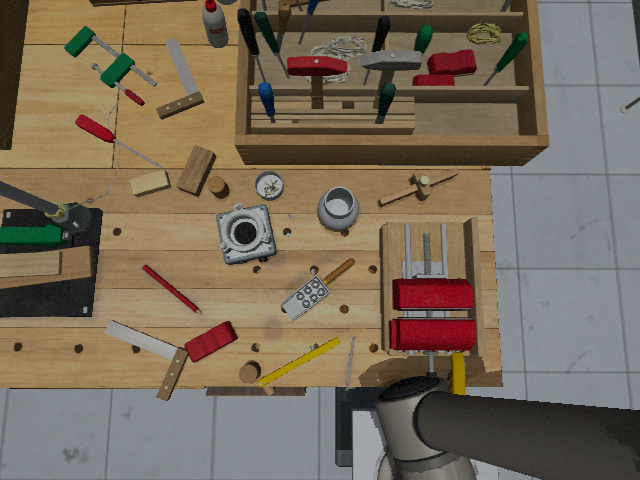

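View pics/scene0.png

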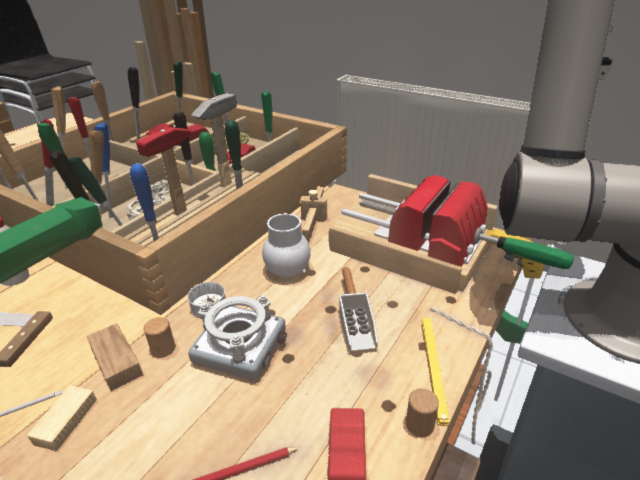

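```bash
python3 - <<'E'
import numpy as np,cv2
f=np.load('top0.npz');P=f['P'];I=f['img'].astype(int);h=cv2.cvtColor(f['img'],cv2.COLOR_RGB2HSV)
def box(u0,u1,v0,v1): m=np.zeros(P.shape[:2],bool);m[v0:v1,u0:u1]=1;return m
print('bench z',np.median(P[300:320,220:260,2]))
def circ(x): 
    (c,r)=cv2.minEnclosingCircle(x.astype(np.float32));return np.round(c,4),round(r,4)
# flask rim
m=box(310,370,175,245)&(P[...,2]>.108)&(P[...,2]<.12); x=P[m];print('flask rim',m.sum(),circ(x[:,:2]),x[:,2].max())
m=box(310,370,175,245)&(P[...,2]>.03)&(P[...,2]<.12);x=P[m];print('flask all',circ(x[:,:2]))
# ring
m=box(210,285,195,270)&(P[...,2]>.062)&(P[...,2]<.08);x=P[m];print('ring',m.sum(),circ(x[:,:2]),x.mean(0),np.percentile(x[:,2],[5,50,95]))
m=box(210,285,195,270)&(P[...,2]>.025)&(P[...,2]<.045);x=P[m];print('base',cv2.minAreaRect(x[:,:2].astype(np.float32)*1000))
# scoop: non-wood bits height
m=box(270,362,250,330)&(P[...,2]>.0055);x=P[m];print('scoop',cv2.minAreaRect(x[:,:2].astype(np.float32)*1000),x[:,2].max())
met=m&(h[...,1]<70); x=P[met];r=cv2.minAreaRect(x[:,:2].astype(np.float32)*1000);print('pan',r)
hd=m&(h[...,1]>100)&(box(315,362,250,300));x=P[hd];print('handle',hd.sum(),x.mean(0),np.percentile(x[:,2],[5,50,95]),cv2.fitLine(x[:,:2].astype(np.float32),2,0,.01,.01).ravel(),cv2.minAreaRect(x[:,:2].astype(np.float32)*1000))
# tin, gauge
m=box(250,290,165,205)&(P[...,2]>.02);x=P[m];print('tin',circ(x[:,:2]))
m=box(375,465,165,210)&(P[...,2]>.008);x=P[m];print('gauge',cv2.minAreaRect(x[:,:2].astype(np.float32)*1000),x[:,2].max())
m=box(235,400,100,170)&(P[...,2]>.05);x=P[m];print('box front x',x[:,0].min(),x[:,2].max())
m=box(378,480,215,360)&(P[...,2]>.03);x=P[m];print('vise',x.min(0),x.max(0))
im=cv2.resize(f['img'][160:340,215:475,::-1],None,fx=3,fy=3,interpolation=cv2.INTER_CUBIC)
cv2.imwrite('pics/c.png',im)
E
```

```text
bench z -0.0002265997280720411
flask rim 151 (array([0.6001, 0.1935]), 0.0322) 0.11868649877011206
flask all (array([0.5992, 0.1937]), 0.0475)
ring 917 (array([0.5444, 0.4066]), 0.0625) [0.54371536 0.40655397 0.07358912] [0.06957411 0.07368901 0.07738166]
base ((556.100341796875, 407.08453369140625), (161.86766052246094, 139.7175750732422), 0.38308659195899963)
scoop ((420.71636962890625, 258.755126953125), (196.26513671875, 153.31605529785156), 84.30377197265625) 1.0413542287738486
pan ((431.2165222167969, 276.3982849121094), (174.67222595214844, 114.44949340820312), 12.836499214172363)
handle 263 [0.45606484 0.19281076 0.05090899] [0.02658033 0.03200237 0.03598801] [ 0.73523235 -0.67781514  0.45606485  0.19281076] ((428.6324462890625, 208.59356689453125), (41.308189392089844, 150.35177612304688), 60.94425582885742)
tin (array([0.5228, 0.3006]), 0.1852)
gauge ((558.9636840820312, 97.61798095703125), (93.9921875, 477.5410461425781), 46.733367919921875) 1.0413542287738486
box front x 0.3528867272669257 1.0413542287738486
vise [ 0.26515508 -0.11020648  0.03006718] [0.57075532 0.22704879 1.04135423]
```

View pics/c.png

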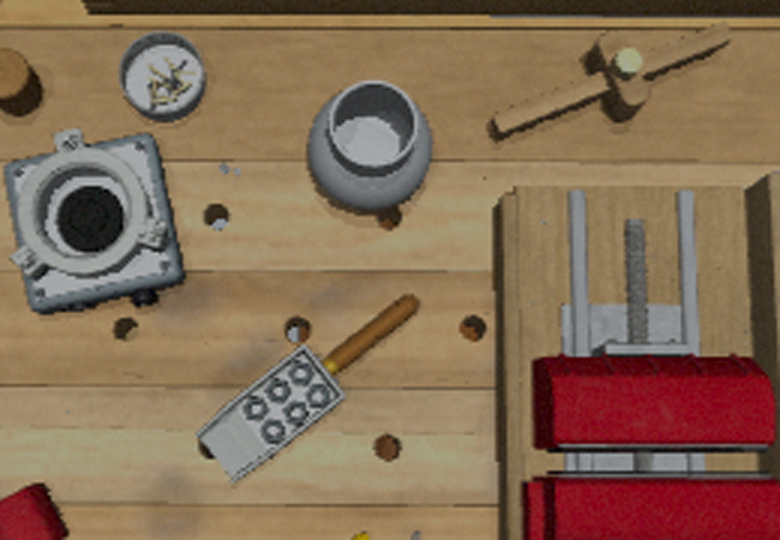

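```bash
python3 - <<'E'
import numpy as np,cv2
for n in('top','scene'):
    f=np.load(n+'0.npz');P=f['P'];h=cv2.cvtColor(f['img'],cv2.COLOR_RGB2HSV)
    ok=(f['d']>0)
    def circ(x):
        c,r=cv2.minEnclosingCircle(x.astype(np.float32));return np.round(c,4),round(r,4)
    def R(x0,x1,y0,y1,z0,z1): return ok&(P[...,0]>x0)&(P[...,0]<x1)&(P[...,1]>y0)&(P[...,1]<y1)&(P[...,2]>z0)&(P[...,2]<z1)
    print(n)
    for z0,z1 in((.03,.06),(.09,.112),(.112,.125)):
        x=P[R(.53,.68,.12,.27,z0,z1)];print(' flask',z0,len(x),circ(x[:,:2]))
    m=R(.47,.62,.33,.48,.065,.08);x=P[m]
    k=np.linalg.norm(x[:,:2]-[.5435,.4065],axis=1)<.049;print(' ring',circ(x[k][:,:2]),x[k].mean(0))
    m=R(.33,.53,.15,.34,.004,.05);x=P[m];r=cv2.minAreaRect(x[:,:2].astype(np.float32)*1000);print(' scoop',r)
    s=h[...,1]
    hd=m&(s>110)&(P[...,2]>.02);x=P[hd];print(' handle',hd.sum(),x.mean(0),cv2.fitLine(x[:,:2].astype(np.float32),2,0,.01,.01).ravel(),cv2.minAreaRect(x[:,:2].astype(np.float32)*1000),np.percentile(x[:,2],95))
    pn=m&(s<90);x=P[pn];print(' pan',pn.sum(),cv2.minAreaRect(x[:,:2].astype(np.float32)*1000))
    x=P[R(.55,.72,-.1,.17,.01,.1)];print(' gauge',cv2.minAreaRect(x[:,:2].astype(np.float32)*1000),x[:,2].max())
    x=P[R(.6,.73,.25,.40,.01,.05)];print(' tin',circ(x[:,:2]))
    x=P[R(.66,.9,.1,.4,.05,.25)];print(' toolbox front',x[:,0].min(),np.percentile(x[:,2],98))
    x=P[R(.2,.58,-.2,.17,.03,.3)];print(' vise',x.min(0),x.max(0))
E
```

```text
top
 flask 0.03 186 (array([0.5992, 0.1937]), 0.0475)
 flask 0.09 150 (array([0.5999, 0.1937]), 0.0324)
 flask 0.112 121 (array([0.6001, 0.1934]), 0.0321)
 ring (array([0.5434, 0.4066]), 0.049) [0.54393762 0.40701103 0.07351276]
 scoop ((430.494384765625, 246.54502868652344), (197.1249237060547, 185.68292236328125), 0.22960561513900757)
 handle 258 [0.45806441 0.19214723 0.03171432] [ 0.619621   -0.7849012   0.4580644   0.19214723] ((458.6536560058594, 192.1995086669922), (16.324825286865234, 85.87715911865234), 37.809051513671875) 0.035714755857214384
 pan 777 ((429.4702453613281, 248.50845336914062), (194.06565856933594, 185.17385864257812), 1.6471010446548462)
 gauge ((635.0468139648438, 35.08369445800781), (169.9033203125, 269.7827453613281), 0.0005200066370889544) 0.0999652715969076
 tin (array([0.6612, 0.3249]), 0.0955)
 toolbox front 0.7177348655471383 0.24441919675305213
 vise [ 0.20001378 -0.11030491  0.03006718] [0.57985531 0.16998152 0.29996089]
scene
 flask 0.03 639 (array([0.5969, 0.1961]), 0.0475)
 flask 0.09 594 (array([0.599 , 0.1945]), 0.0342)
 flask 0.112 133 (array([0.5985, 0.1938]), 0.0343)
 ring (array([0.5435, 0.4064]), 0.0491) [0.54334028 0.40776926 0.07248284]
 scoop ((418.6114501953125, 257.5105285644531), (182.5045166015625, 155.04896545410156), 83.15455627441406)
 handle 201 [0.45742253 0.19431911 0.03190352] [ 0.62349683 -0.7818259   0.45742252  0.19431911] ((458.2712707519531, 192.10638427734375), (14.56198501586914, 76.19664764404297), 38.537540435791016) 0.03443161892281221
 pan 1510 ((440.54522705078125, 296.7423400878906), (155.09552001953125, 121.37774658203125), 39.04543685913086)
 gauge ((635.0254516601562, 34.993446350097656), (169.94105529785156, 269.8630676269531), 0.0006329283933155239) 0.09995850503515646
 tin (array([0.6664, 0.3257]), 0.0924)
 toolbox front 0.7150829581937671 0.24562897025012126
 vise [ 0.20000159 -0.1111697   0.03002605] [0.57894113 0.16996082 0.29995145]
```

Call:
arm_command --pt "12.4 37.1 0" --pt "12.4 37.1 0" --pt "12.4 37.1 0" --pt "12.4 37.1 0" --pt "12.4 37.1 0" --pt "12.4 37.1 0" --pt "12.4 37.1 0" --pt "12.4 37.1 0" --pt "12.4 37.1 0" --pt "12.4 37.1 0" --pt "12.4 37.1 0" --pt "12.4 37.1 0" --pt "12.4 37.1 0" --pt "12.4 37.1 0" --pt "12.4 37.1 0" --pt "12.4 37.1 0" --pt "12.4 37.1 0" --pt "12.4 37.1 0" --pt "0 0 0" --pt "0 0 0" --spin '[5.7,5.7,5.7,5.7,5.7,5.7,5.7,5.7,5.7,5.7,5.7,5.7,5.7,5.7,5.7,5.7,5.7,5.7,0,0]' --jaw 0

```text
time: 2.1
tool_pos: [0.4556, 0.1976, 0.404]
tool_rot: [-3.14, -0.0, 2.251]
contact_force: [-0.3, -1.1, 0.7]
opening: 0.046
grip_force: 0.0
```

```bash
python3 - <<'E'
from h import *
c=cam('wrist');P=pts(c);h=cv2.cvtColor(c['img'],cv2.COLOR_RGB2HSV);save(c,'w1.png')
m=(c['depth']>0)&(h[...,1]>110)&(P[...,2]>.02)&(P[...,2]<.05)&(abs(P[...,0]-.457)<.05)&(abs(P[...,1]-.193)<.05)
x=P[m];print(m.sum(),x.mean(0),cv2.fitLine(x[:,:2].astype(np.float32),2,0,.01,.01).ravel(),cv2.minAreaRect(x[:,:2].astype(np.float32)*1000))
E
```

```text
1789 [0.45840061 0.19198407 0.03253036] [ 0.6193178  -0.7851404   0.4584006   0.19198407] ((460.0205993652344, 189.91416931152344), (16.173049926757812, 86.9156265258789), 38.472232818603516)
```

Call:
arm_command --pt "0 0 -45" --pt "0 0 -45" --pt "0 0 -45" --pt "0 0 -40" --pt "-1 -1 -25" --pt "0 0 -13" --pt "0 0 -6" --pt "0 0 0" --pt "0 0 0" --spin '[-0.6,0,0,0,0,0,0,0,0]'

```text
time: 3.05
tool_pos: [0.4551, 0.1957, 0.1866]
tool_rot: [3.14, 0.001, 2.238]
contact_force: [0.1, -0.7, -0.2]
opening: 0.0458
grip_force: 0.0
```

Call:
arm_command --pt "0 0 0" --pt "0 0 0" --pt "0 0 0" --pt "0 0 0" --pt "0 0 0" --pt "0 0 0" --spin '[0,0,0,0,0,0]' --jaw -1 --squeeze 45

```text
time: 3.65
tool_pos: [0.4548, 0.1961, 0.1859]
tool_rot: [3.141, 0.0, 2.239]
contact_force: [-0.3, -0.4, 2.9]
opening: 0.0148
grip_force: 45.0
```

Call:
arm_command --pt "0 0 5" --pt "0 0 10" --pt "0 0 15" --pt "0 0 15" --pt "0 0 15" --pt "0 0 0" --pt "0 0 0" --spin '[0,0,0,0,0,0,0]'

```text
time: 4.35
tool_pos: [0.4546, 0.1961, 0.246]
tool_rot: [3.141, 0.0, 2.239]
contact_force: [-0.8, 0.4, -1.9]
opening: 0.0146
grip_force: 45.0
```

```bash
cat >> h.py <<'E'
def scoop(name):
    """gripped scoop: steel points ahead of the grip, in the grip frame (fwd,left,up)"""
    o=observe();y=o['tool_rot'][2];g=np.array(o['tool_pos'])-[0,0,.159]
    f=np.array([np.cos(y),np.sin(y),0]);l=np.array([-f[1],f[0],0])
    for n in('scene','top'):
        c=cam(n);P=pts(c);save(c,name+n+'.png')
        h=cv2.cvtColor(c['img'],cv2.COLOR_RGB2HSV)
        q=P-g;F=q@f;L=q@l;Z=q[...,2]
        m=(c['depth']>0)&(h[...,1]<100)&(abs(L)<.035)&(F>.035)&(F<.165)&(P[...,2]>.006)
        print(n,m.sum())
        for a in np.arange(.04,.16,.02):
            k=m&(F>a)&(F<a+.02)
            if k.sum()>5: print(' F%.2f n%d L %.3f..%.3f Z p2 %.3f p50 %.3f p98 %.3f'%(a,k.sum(),L[k].min(),L[k].max(),*np.percentile(Z[k],[2,50,98])))
    print(o['tool_pos'],o['tool_rot'],o['opening'],o['grip_force'])
E
python3 -c "
from h import *
scoop('s1')"
```

```text
scene 6764
 F0.04 n1202 L -0.035..0.032 Z p2 -0.026 p50 0.165 p98 0.344
 F0.06 n2826 L -0.035..0.035 Z p2 -0.024 p50 0.306 p98 0.355
 F0.08 n360 L -0.026..0.035 Z p2 -0.028 p50 -0.019 p98 0.360
 F0.10 n361 L -0.025..0.026 Z p2 -0.029 p50 -0.023 p98 0.004
 F0.12 n263 L -0.024..0.025 Z p2 -0.026 p50 -0.023 p98 -0.000
 F0.14 n130 L -0.023..0.024 Z p2 -0.024 p50 -0.021 p98 -0.005
top 2095
 F0.04 n648 L -0.035..0.028 Z p2 0.008 p50 0.340 p98 0.346
 F0.06 n516 L -0.033..0.035 Z p2 -0.029 p50 0.340 p98 0.364
 F0.08 n223 L -0.026..0.035 Z p2 -0.030 p50 -0.023 p98 0.358
 F0.10 n224 L -0.025..0.025 Z p2 -0.031 p50 -0.026 p98 0.005
 F0.12 n217 L -0.025..0.024 Z p2 -0.028 p50 -0.023 p98 0.000
 F0.14 n55 L -0.023..0.023 Z p2 -0.025 p50 -0.021 p98 -0.005
[0.45463792 0.19607882 0.24596897] [3.14084817e+00 3.41180449e-04 2.23908787e+00] 0.014620843452557111 44.98900830745697
```

Call:
arm_command --pt "0 0 8" --pt "0 0 16" --pt "0 0 24" --pt "0 0 24" --pt "0 0 15" --pt "0 0 8" --pt "5 -5 0" --pt "10 -10 0" --pt "15 -15 0" --pt "15 -16 0" --pt "15 -15 0" --pt "15 -15 0" --pt "15 -16 0" --pt "15 -15 0" --pt "15 -16 0" --pt "12 -12 0" --pt "8 -8 0" --pt "5 -5 0" --pt "0 0 0" --pt "0 0 0" --spin '[0,0,0,0,0,0,-1.6,-3.2,-4,-4,-4,-4,-4,-4,-4,-3.2,-1.6,-0.7,0,0]'

```text
time: 6.45
tool_pos: [0.5994, 0.0484, 0.3404]
tool_rot: [-3.141, -0.0, 1.571]
contact_force: [-0.7, 0.0, -1.2]
opening: 0.0147
grip_force: 45.0
```

```bash
python3 -c "
from h import *
scoop('s2')
a=cv2.imread('pics/s2scene.png');b=cv2.imread('pics/s2top.png')
cv2.imwrite('pics/s2.png',cv2.resize(np.hstack([a[100:400,150:550],b[100:400,200:600]]),(800,300)))"
```

```text
scene 4700
 F0.04 n686 L -0.035..0.035 Z p2 -0.157 p50 0.003 p98 0.270
 F0.06 n1232 L -0.035..0.035 Z p2 -0.022 p50 0.278 p98 0.302
 F0.08 n247 L -0.025..0.028 Z p2 -0.028 p50 -0.015 p98 0.005
 F0.10 n452 L -0.024..0.034 Z p2 -0.104 p50 -0.027 p98 0.004
 F0.12 n479 L -0.031..0.035 Z p2 -0.109 p50 -0.068 p98 -0.002
 F0.14 n312 L -0.035..0.035 Z p2 -0.108 p50 -0.076 p98 -0.006
top 3962
 F0.04 n1184 L -0.035..0.035 Z p2 -0.027 p50 0.336 p98 0.345
 F0.06 n950 L -0.035..0.034 Z p2 -0.027 p50 0.317 p98 0.340
 F0.08 n293 L -0.025..0.026 Z p2 -0.030 p50 -0.019 p98 0.007
 F0.10 n391 L -0.024..0.035 Z p2 -0.135 p50 -0.026 p98 0.005
 F0.12 n374 L -0.024..0.035 Z p2 -0.170 p50 -0.024 p98 -0.000
 F0.14 n333 L -0.035..0.035 Z p2 -0.171 p50 -0.101 p98 -0.006
[0.59940244 0.04844156 0.34037674] [-3.14065576e+00 -2.49394651e-04  1.57136044e+00] 0.014716720195838442 44.989986419677734
```

View pics/s2.png

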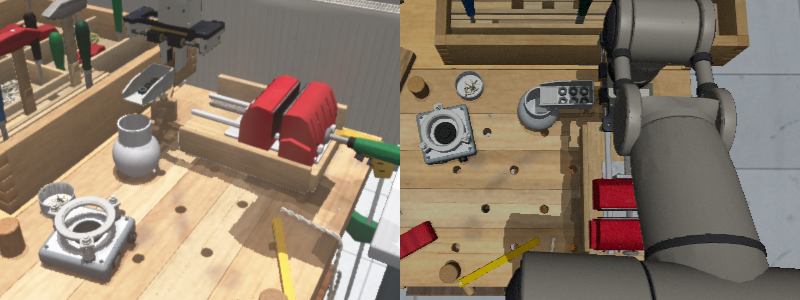

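Call:
arm_command --pt "0 0 -6" --pt "0 0 -10" --pt "0 0 -10" --pt "0 0 -7" --pt "0 0 -4" --pt "0 0 -2" --pt "0 0 0" --spin '[0,0,0,0,0,0,0]'

```text
time: 7.25
tool_pos: [0.5997, 0.048, 0.3016]
tool_rot: [-3.141, 0.0, 1.571]
contact_force: [-0.0, 0.0, -0.2]
opening: 0.0147
grip_force: 45.0
```

Call:
arm_command --pt "0 0 0" --pt "0 0 0" --pt "0 0 0" --spin '[0,0,0]' --squeeze 10

```text
time: 7.55
tool_pos: [0.5998, 0.0481, 0.3021]
tool_rot: [3.141, 0.0, 1.571]
contact_force: [-0.9, -0.6, -0.5]
opening: 0.0156
grip_force: 10.0
```

```bash
python3 -c "
from h import *
scoop('s3')
a=cv2.imread('pics/s3scene.png');b=cv2.imread('pics/s3top.png')
cv2.imwrite('pics/s3.png',np.hstack([cv2.resize(a[140:290,230:430],(800,600))[:,:400] if 0 else cv2.resize(a[140:290,230:380],(400,400)),cv2.resize(b[150:250,300:400],(400,400))]))"
```

```text
scene 5226
 F0.04 n791 L -0.035..0.035 Z p2 -0.119 p50 0.008 p98 0.338
 F0.06 n1906 L -0.035..0.035 Z p2 -0.021 p50 0.297 p98 0.336
 F0.08 n246 L -0.025..0.027 Z p2 -0.028 p50 -0.015 p98 0.006
 F0.10 n351 L -0.024..0.035 Z p2 -0.071 p50 -0.022 p98 0.005
 F0.12 n410 L -0.030..0.034 Z p2 -0.071 p50 -0.027 p98 -0.001
 F0.14 n309 L -0.034..0.035 Z p2 -0.070 p50 -0.037 p98 -0.006
top 3476
 F0.04 n1025 L -0.034..0.035 Z p2 -0.027 p50 0.335 p98 0.345
 F0.06 n826 L -0.035..0.035 Z p2 -0.028 p50 0.315 p98 0.340
 F0.08 n261 L -0.026..0.026 Z p2 -0.029 p50 -0.019 p98 0.007
 F0.10 n335 L -0.025..0.035 Z p2 -0.091 p50 -0.025 p98 0.005
 F0.12 n324 L -0.030..0.035 Z p2 -0.129 p50 -0.023 p98 0.001
 F0.14 n299 L -0.035..0.035 Z p2 -0.132 p50 -0.059 p98 -0.006
[0.5997633  0.04812727 0.30214251] [3.14084870e+00 1.81235169e-05 1.57060407e+00] 0.015575105970524953 10.008902996778488
```

View pics/s3.png

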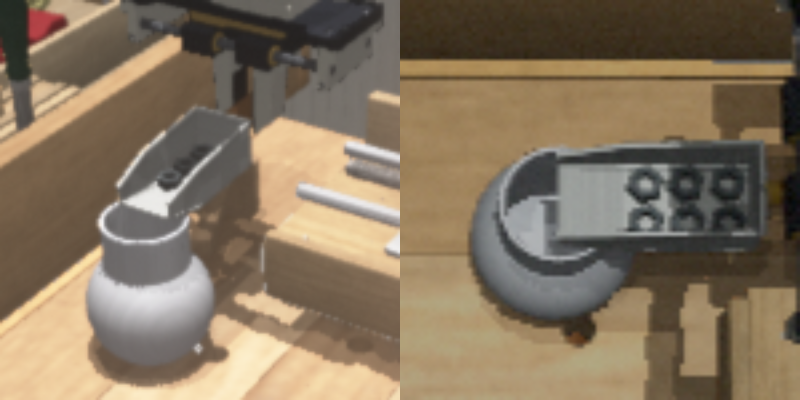

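Call:
arm_command --pt "0 0 0" --pt "0 0 0" --pt "0 0 0" --spin '[0,0,0]' --squeeze 5

```text
time: 7.95
tool_pos: [0.5997, 0.0481, 0.3018]
tool_rot: [3.141, 0.0, 1.571]
contact_force: [-0.3, -0.9, -0.3]
opening: 0.0158
grip_force: 5.0
```

```bash
cat >> h.py <<'E'
def tilt(name):
    """pitch of the scoop from its wall tops / floor edges seen from the scene and top cameras"""
    o=observe();y=o['tool_rot'][2];g=np.array(o['tool_pos'])-[0,0,.159]
    f=np.array([np.cos(y),np.sin(y),0]);l=np.array([-f[1],f[0],0])
    for n in('scene','top'):
        c=cam(n);P=pts(c);save(c,name+n+'.png');q=P-g;F=q@f;L=q@l;Z=q[...,2]
        h=cv2.cvtColor(c['img'],cv2.COLOR_RGB2HSV)
        m=(c['depth']>0)&(h[...,1]<100)&(abs(L)<.027)&(abs(L)>.019)&(F>.03)&(F<.165)&(Z<.02)&(P[...,2]>.12)
        out=[]
        for a in np.arange(.03,.16,.02):
            k=m&(F>a)&(F<a+.02)
            if k.sum()>4: out.append('%.2f:%.3f..%.3f'%(a+.01,Z[k].min(),Z[k].max()))
        print(n,' '.join(out))
    print(np.round(o['tool_pos'],4),o['opening'],o['grip_force'],o['contact_force'].round(1),o['time'])
E
python3 -c "
from h import *
tilt('s4')"
```

```text
scene 0.04:-0.022..0.010 0.06:-0.022..0.009 0.08:-0.023..0.008 0.10:-0.023..0.007 0.12:-0.022..0.005 0.14:-0.023..-0.001
top 0.04:-0.017..0.011 0.06:-0.022..0.012 0.08:-0.023..0.009 0.10:-0.023..0.009 0.12:-0.022..0.008 0.14:-0.022..-0.000
[0.5997 0.0481 0.3018] 0.01579170887793713 5.0113387405872345 [-0.3 -0.9 -0.3] 7.95
```

Call:
arm_command --pt "0 1 3" --pt "0 1 3" --pt "0 1 3" --pt "0 1 3" --pt "0 2 4" --pt "0 0 0" --pt "0 0 0" --spin '[0,0,0,0,0,0,0]'

```text
time: 8.75
tool_pos: [0.5997, 0.0542, 0.3179]
tool_rot: [3.141, 0.0, 1.571]
contact_force: [0.4, -1.4, -0.6]
opening: 0.0157
grip_force: 5.0
```

```bash
python3 -c "
from h import *
tilt('s5')"
```

```text
scene 0.04:-0.034..0.004 0.06:-0.038..0.002 0.08:-0.039..-0.002 0.10:-0.039..-0.008 0.12:-0.039..-0.011 0.14:-0.039..-0.020
top 0.04:-0.034..0.007 0.06:-0.037..0.002 0.08:-0.039..-0.000 0.10:-0.039..-0.005 0.12:-0.039..-0.010 0.14:-0.038..-0.019
[0.5997 0.0542 0.3179] 0.015730507441741624 5.000465512275696 [ 0.4 -1.4 -0.6] 8.75
```

Call:
arm_command --pt "0 2 5" --pt "0 3 7" --pt "0 4 7" --pt "0 4 7" --pt "0 4 6" --pt "0 5 6" --pt "0 0 0" --pt "0 0 0" --spin '[0,0,0,0,0,0,0,0]'

```text
time: 9.65
tool_pos: [0.5997, 0.0763, 0.3559]
tool_rot: [3.141, 0.0, 1.571]
contact_force: [0.2, 0.1, -0.9]
opening: 0.0158
grip_force: 5.0
```

```bash
python3 -c "
from h import *
tilt('s6')
a=cv2.imread('pics/s6scene.png');b=cv2.imread('pics/s6top.png')
cv2.imwrite('pics/s6.png',np.hstack([cv2.resize(a[140:290,230:380],(400,400)),cv2.resize(b[150:250,300:400],(400,400))]))"
```

```text
scene 0.04:-0.059..-0.011 0.06:-0.068..-0.015 0.08:-0.077..-0.028 0.10:-0.077..-0.041 0.12:-0.077..-0.058
top 0.04:-0.058..-0.008 0.06:-0.070..-0.016 0.08:-0.077..-0.028 0.10:-0.076..-0.042 0.12:-0.076..-0.059
[0.5997 0.0763 0.3559] 0.015754607411578875 5.000055134296417 [ 0.2  0.1 -0.9] 9.65
```

View pics/s6.png

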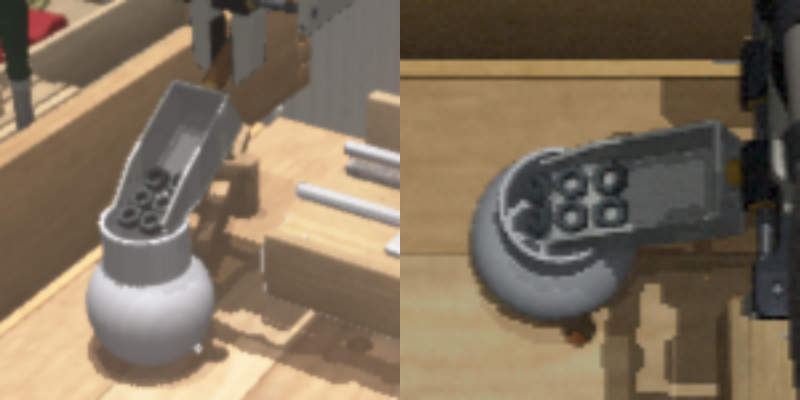

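Call:
arm_command --pt "0 4 5" --pt "0 7 6" --pt "0 7 6" --pt "0 7 5" --pt "0 6 4" --pt "0 0 0" --pt "0 0 0" --pt "0 0 0" --spin '[0,0,0,0,0,0,0,0]'

```text
time: 10.55
tool_pos: [0.5997, 0.107, 0.3815]
tool_rot: [-3.141, 0.0, 1.57]
contact_force: [0.1, 0.4, 0.2]
opening: 0.0159
grip_force: 5.0
```

```bash
python3 -c "
from h import *
tilt('s7')
a=cv2.imread('pics/s7scene.png');b=cv2.imread('pics/s7top.png')
cv2.imwrite('pics/s7.png',np.hstack([cv2.resize(a[140:290,230:380],(400,400)),cv2.resize(b[150:250,300:400],(400,400))]))"
```

```text
scene 0.04:-0.092..-0.021 0.06:-0.102..-0.037 0.08:-0.102..-0.062 0.10:-0.102..-0.092
top 0.04:-0.088..-0.020 0.06:-0.100..-0.038 0.08:-0.102..-0.062 0.10:-0.102..-0.092
[0.5997 0.107  0.3815] 0.01589344248033347 5.002112835645676 [0.1 0.4 0.2] 10.55
```

View pics/s7.png

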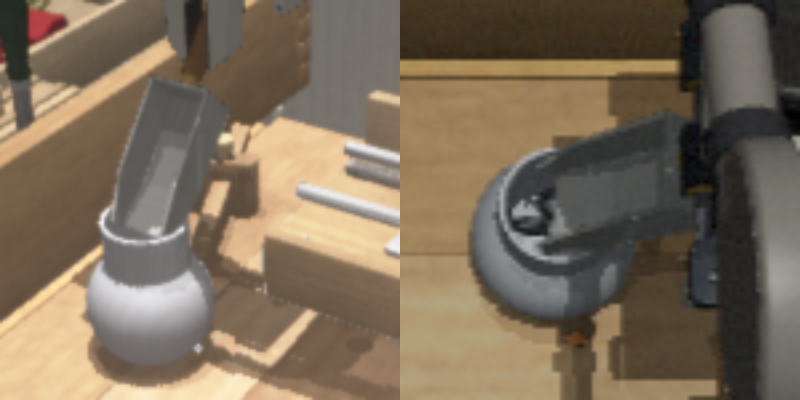

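Call:
arm_command --pt "0 0 8" --pt "0 0 16" --pt "0 0 20" --pt "0 0 16" --pt "-10 7 0" --pt "-22 16 0" --pt "-25 18 0" --pt "-25 18 0" --pt "-25 18 0" --pt "-25 18 0" --pt "-22 16 0" --pt "-14 10 0" --pt "-8 7 0" --pt "0 0 -25" --pt "0 0 -40" --pt "0 0 -40" --pt "0 0 -30" --pt "0 0 -12" --pt "0 0 0" --spin '[0,0,0,0,2.4,4.8,5,5,5,5,5,4,2.2,0,0,0,0,0,0]' --squeeze 10

```text
time: 12.55
tool_pos: [0.423, 0.2348, 0.2926]
tool_rot: [-3.137, -0.001, 2.241]
contact_force: [0.1, 0.3, -0.5]
opening: 0.0162
grip_force: 10.0
```

```bash
python3 - <<'E'
from h import *
tilt('s8')
o=observe();y=o['tool_rot'][2];g=np.array(o['tool_pos'])-[0,0,.159];f=np.array([np.cos(y),np.sin(y),0]);l=np.array([-f[1],f[0],0])
c=cam('scene');P=pts(c);q=P-g;h=cv2.cvtColor(c['img'],cv2.COLOR_RGB2HSV)
m=(c['depth']>0)&(abs(q@l)<.027)&(q@f>.02)&(q@f<.18)&(P[...,2]>.006)&(P[...,2]<.15)&(h[...,1]<100)
i=np.argmin(np.where(m,P[...,2],9));p=q.reshape(-1,3)[i];print('lowest',p@f,p[2],P.reshape(-1,3)[i],y)
a=cv2.imread('pics/s8scene.png');b=cv2.imread('pics/s8top.png')
cv2.imwrite('pics/s8.png',np.hstack([cv2.resize(a[170:370,230:430],(400,400)),cv2.resize(b[170:320,260:410],(400,400))]))
E
```

```text
scene 
top 
[0.423  0.2348 0.2926] 0.016198143363634177 9.99828815460205 [ 0.1  0.3 -0.5] 12.55
lowest 0.08350015613799919 -0.1215465424535708 [0.36483599 0.29487626 0.01437211] 2.2409306106363744
```

View pics/s8.png

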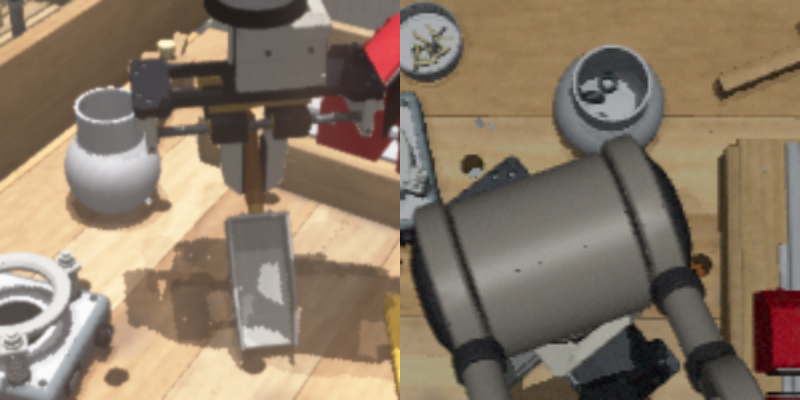

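Call:
arm_command --pt "0 0 -12" --pt "5 -6 -7" --pt "5 -6 -8" --pt "5 -6 -10" --pt "4 -5 -10" --pt "4 -5 -11" --pt "3 -4 -10" --pt "3 -4 -9" --pt "2 -3 -10" --pt "1 -1 -7" --pt "0 0 -7" --pt "0 0 -5" --pt "0 0 -1" --pt "0 0 0" --spin '[0,0,0,0,0,0,0,0,0,0,0,0,0,0]' --squeeze 5

```text
time: 14.1
tool_pos: [0.4555, 0.1953, 0.1877]
tool_rot: [-3.141, -0.0, 2.241]
contact_force: [0.4, 0.0, 0.5]
opening: 0.0155
grip_force: 5.0
```

```bash
cat >> h.py <<'E'
def flat():
    o=observe();y=o['tool_rot'][2];g=np.array(o['tool_pos'])-[0,0,.159];f=np.array([np.cos(y),np.sin(y),0]);l=np.array([-f[1],f[0],0])
    c=cam('scene');P=pts(c);q=P-g;h=cv2.cvtColor(c['img'],cv2.COLOR_RGB2HSV);F=q@f
    m=(c['depth']>0)&(abs(q@l)<.03)&(F>.03)&(F<.18)&(P[...,2]>-.01)&(P[...,2]<.06)&(h[...,1]<80)
    for a in np.arange(.03,.17,.02):
        k=m&(F>a)&(F<a+.02);z=P[k][:,2]
        if k.sum()>4: print('%.2f z %.4f %.4f %.4f'%(a,*np.percentile(z,[2,50,98])))
    print(np.round(o['tool_pos'],4),o['contact_force'].round(1))
E
python3 -c "
from h import *
flat()"
```

```text
0.03 z 0.0007 0.0194 0.0381
0.05 z -0.0012 0.0027 0.0376
0.07 z -0.0002 0.0029 0.0356
0.09 z -0.0016 0.0027 0.0345
0.11 z -0.0016 0.0051 0.0322
0.13 z -0.0059 0.0072 0.0265
0.15 z -0.0024 -0.0004 0.0018
0.17 z -0.0019 -0.0002 0.0022
[0.4555 0.1953 0.1877] [0.4 0.  0.5]
```

Call:
arm_command --pt "0 0 -1.5" --pt "0 0 0" --pt "0 0 0" --spin '[0,0,0]'

```text
time: 14.45
tool_pos: [0.4559, 0.1951, 0.1866]
tool_rot: [3.141, 0.0, 2.241]
contact_force: [1.7, -1.2, 1.3]
opening: 0.0158
grip_force: 5.0
```

Call:
arm_command --pt "0 0 0" --pt "0 0 0" --pt "0 0 0" --pt "0 0 0" --pt "0 0 10" --pt "0 0 30" --pt "0 0 40" --pt "0 0 40" --pt "0 0 30" --pt "0 0 0" --spin '[0,0,0,0,0,0,0,0,0,0]' --jaw 0.3

```text
time: 15.45
tool_pos: [0.4565, 0.1954, 0.3412]
tool_rot: [3.133, 0.004, 2.241]
contact_force: [-0.3, -0.5, 0.3]
opening: 0.0595
grip_force: 0.0
```

```bash
python3 - <<'E'
from h import *
flat()
c=cam('top');P=pts(c);save(c,'t9.png');d=c['depth']>0
def circ(x): c,r=cv2.minEnclosingCircle(x.astype(np.float32));return np.round(c,4),round(r,4)
for n in ('top','scene'):
    c=cam(n);P=pts(c);d=c['depth']>0
    m=d&(np.hypot(P[...,0]-.6,P[...,1]-.1935)<.06)
    for a,b in((.03,.06),(.09,.112),(.112,.125)):
        x=P[m&(P[...,2]>a)&(P[...,2]<b)]
        if len(x)>5: print(n,a,len(x),circ(x[:,:2]))
    save(c,n+'9.png')
print(observe()['tool_rot'],observe()['tool_pos'])
a=cv2.imread('pics/scene9.png');b=cv2.imread('pics/top9.png')
cv2.imwrite('pics/s9.png',np.hstack([cv2.resize(a[170:370,230:430],(400,400)),cv2.resize(b[170:320,260:410],(400,400))]))
E
```

```text
0.03 z 0.0001 0.0195 0.0379
0.05 z -0.0014 0.0025 0.0371
0.07 z -0.0003 0.0027 0.0356
0.09 z -0.0015 0.0026 0.0346
0.11 z -0.0013 0.0050 0.0321
0.13 z -0.0039 0.0073 0.0265
0.15 z -0.0025 -0.0004 0.0016
0.17 z -0.0025 -0.0003 0.0015
[0.4565 0.1954 0.3412] [-0.3 -0.5  0.3]
top 0.03 25 (array([0.6099, 0.1967]), 0.0454)
top 0.09 82 (array([0.6028, 0.1946]), 0.0307)
top 0.112 73 (array([0.6   , 0.1929]), 0.0322)
scene 0.03 631 (array([0.5969, 0.1961]), 0.0475)
scene 0.09 590 (array([0.5978, 0.1934]), 0.0339)
scene 0.112 133 (array([0.5978, 0.1931]), 0.0334)
[-3.13990089e+00 -8.09824101e-04  2.24078531e+00] [0.45526715 0.19498718 0.33542512]
```

View pics/s9.png

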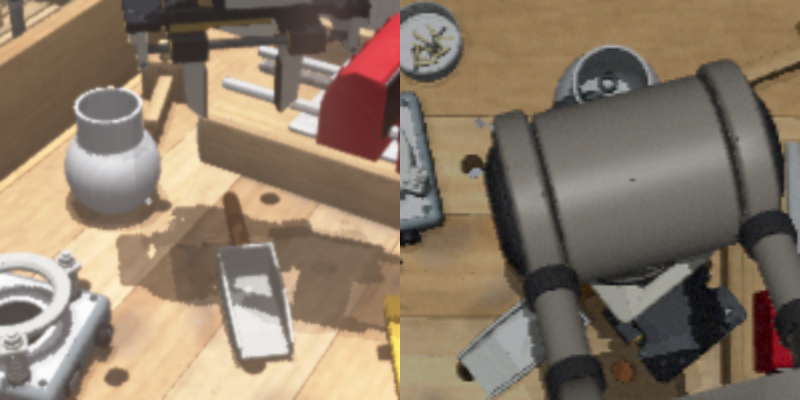

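Call:
arm_command --pt "10 0 3" --pt "20 -1 0" --pt "30 -1 0" --pt "30 0 0" --pt "30 0 0" --pt "15 0 0" --pt "9 0 0" --pt "0 0 0" --pt "0 0 0" --pt "0 0 0" --spin '[5.1,6.5,6.5,6.5,6.5,6.5,6.5,5,2.5,0]' --jaw 1

```text
time: 16.65
tool_pos: [0.5996, 0.193, 0.3373]
tool_rot: [-3.141, -0.003, 3.142]
contact_force: [0.3, -0.5, 0.2]
opening: 0.0917
grip_force: 0.0
```

Call:
arm_command --pt "0 0 -15" --pt "0 0 -25" --pt "0 0 -20" --pt "0 0 -12" --pt "0 0 -5" --pt "0 0 0" --pt "0 0 0" --spin '[0,0,0,0,0,0,0]'

```text
time: 17.35
tool_pos: [0.6, 0.1932, 0.263]
tool_rot: [3.141, 0.001, 3.141]
contact_force: [0.3, 0.2, 0.3]
opening: 0.0916
grip_force: 0.0
```

Call:
arm_command --pt "0 0 0" --pt "0 0 0" --pt "0 0 0" --pt "0 0 0" --pt "0 0 0" --pt "0 0 0" --spin '[0,0,0,0,0,0]' --jaw -1 --squeeze 35

```text
time: 17.95
tool_pos: [0.5998, 0.193, 0.2625]
tool_rot: [3.142, 0.0, 3.141]
contact_force: [-0.1, -1.5, 1.8]
opening: 0.0633
grip_force: 35.0
```

Call:
arm_command --pt "0 0 8" --pt "0 0 20" --pt "0 0 30" --pt "0 0 30" --pt "0 0 15" --pt "0 0 7" --pt "-3 10 0" --pt "-6 22 0" --pt "-7 28 0" --pt "-8 30 0" --pt "-8 30 0" --pt "-8 30 0" --pt "-7 27 0" --pt "-5 20 0" --pt "-3 11 0" --pt "-1 5 0" --pt "0 0 0" --pt "0 0 0" --pt "0 0 0" --spin '[0,0,0,0,0,0,0,0,0,0,0,0,0,0,0,0,0,0,0]' --squeeze 50

```text
time: 19.85
tool_pos: [0.5442, 0.4051, 0.3722]
tool_rot: [-3.141, 0.0, 3.14]
contact_force: [-0.3, 0.2, -3.5]
opening: 0.0629
grip_force: 49.9
```

```bash
python3 - <<'E'
from h import *
o=observe();print(o['tool_pos'],o['tool_rot'])
for n in ('top','scene'):
    c=cam(n);P=pts(c);d=c['depth']>0;save(c,n+'10.png')
    def fit(m,r):
        x=P[m]; 
        if len(x)<20: return len(x)
        A=np.c_[2*x[:,:2],np.ones(len(x))];s=np.linalg.lstsq(A,(x[:,:2]**2).sum(1),rcond=None)[0]
        from scipy.optimize import least_squares
        q=least_squares(lambda p:np.hypot(x[:,0]-p[0],x[:,1]-p[1])-r,s[:2],loss='soft_l1',f_scale=.001).x
        return len(x),q.round(4),(s[:2].round(4),round(float(np.sqrt(s[2]+s[0]**2+s[1]**2)),4))
    hd=np.hypot(P[...,0]-.5435,P[...,1]-.4066)
    print(n,'belly',fit(d&(hd<.055)&(abs(P[...,2]-.153)<.006)&(hd>.035),.0475))
    print(n,'foot zmin',np.percentile(P[d&(hd<.03)&(P[...,2]>.09)][:,2],[0,1,5]) if (d&(hd<.03)&(P[...,2]>.09)).any() else 0)
    print(n,'ring outer',fit(d&(hd>.044)&(hd<.052)&(abs(P[...,2]-.072)<.004),.048))
E
```

```text
[0.54421433 0.40511419 0.37224889] [-3.14136540e+00  4.55460233e-06  3.14007102e+00]
top belly 1
top foot zmin [0.11959348 0.12847697 0.27562289]
top ring outer 0
scene belly (432, array([0.5436, 0.406 ]), (array([0.5433, 0.4063]), 0.0472))
scene foot zmin [0.11407567 0.18958167 0.19834923]
scene ring outer (402, array([0.5441, 0.406 ]), (array([0.5435, 0.4066]), 0.0471))
```

Call:
arm_command --pt "0 0.5 -8" --pt "0 0 -14" --pt "0 0 -12" --pt "0 0 -5" --pt "0 0 -2" --pt "0 0 0" --pt "0 0 0" --spin '[0,0,0,0,0,0,0]'

```text
time: 20.65
tool_pos: [0.5439, 0.4067, 0.3319]
tool_rot: [3.141, 0.001, 3.141]
contact_force: [0.3, 0.2, -1.8]
opening: 0.0631
grip_force: 49.9
```

Call:
arm_command --pt "0 0 -2" --pt "0 0 -2" --pt "0 0 -2" --pt "0 0 -2" --pt "0 0 0" --pt "0 0 0" --spin '[0,0,0,0,0,0]'

```text
time: 21.25
tool_pos: [0.5439, 0.4064, 0.324]
tool_rot: [3.141, 0.001, 3.141]
contact_force: [-0.4, -2.9, 4.1]
opening: 0.0632
grip_force: 50.0
```

Call:
arm_command --pt "0 0 -2" --pt "0 0 -2" --pt "0 0 -2" --pt "0 0 -1" --pt "0 0 0" --pt "0 0 0" --spin '[0,0,0,0,0,0]'

```text
time: 21.85
tool_pos: [0.544, 0.4064, 0.3172]
tool_rot: [3.141, 0.002, 3.141]
contact_force: [0.1, -4.1, 7.5]
opening: 0.0634
grip_force: 50.0
```

Call:
arm_command --pt "0 0 -1.5" --pt "0 0 -1.5" --pt "0 0 0" --pt "0 0 0" --spin '[0,0,0,0]'

```text
time: 22.25
tool_pos: [0.544, 0.4064, 0.3145]
tool_rot: [3.141, 0.002, 3.141]
contact_force: [0.2, -3.8, 8.5]
opening: 0.0628
grip_force: 50.0
```

Call:
arm_command --pt "0 0 -1" --pt "0 0 0" --pt "0 0 0" --spin '[0,0,0]'

```text
time: 22.55
tool_pos: [0.544, 0.4064, 0.3136]
tool_rot: [3.141, 0.002, 3.141]
contact_force: [-0.5, -4.4, 8.4]
opening: 0.0631
grip_force: 50.0
```

Call:
arm_command --pt "0 0 -1" --pt "0 0 0" --pt "0 0 0" --spin '[0,0,0]'

```text
time: 22.85
tool_pos: [0.544, 0.4064, 0.3127]
tool_rot: [3.141, 0.002, 3.141]
contact_force: [-0.1, -5.0, 9.6]
opening: 0.063
grip_force: 50.0
```

Not at the stop yet (force still on the spring slope); continue in small steps.

Call:
arm_command --pt "0 0 -0.7" --pt "0 0 0" --pt "0 0 0" --spin '[0,0,0]'

```text
time: 23.15
tool_pos: [0.544, 0.4063, 0.3122]
tool_rot: [3.141, 0.002, 3.141]
contact_force: [-0.8, -5.0, 10.7]
opening: 0.0631
grip_force: 50.0
```

Call:
arm_command --pt "0 0 -0.7" --pt "0 0 0" --pt "0 0 0" --spin '[0,0,0]'

```text
time: 23.45
tool_pos: [0.544, 0.4063, 0.3121]
tool_rot: [3.141, 0.003, 3.141]
contact_force: [-1.5, -5.8, 13.8]
opening: 0.0629
grip_force: 50.0
```

```bash
python3 - <<'E'
from h import *
o=observe();print(o['tool_pos'],o['contact_force'])
c=cam('scene');P=pts(c);d=c['depth']>0;save(c,'s11.png')
hd=np.hypot(P[...,0]-.5435,P[...,1]-.4066)
f=np.load('scene0.npz');Q=f['P'];q=np.hypot(Q[...,0]-.5435,Q[...,1]-.4066)
for PP,h,dd in((P,hd,d),(Q,q,f['d']>0)):
    z=PP[dd&(h>.040)&(h<.046)&(PP[...,2]>.05)&(PP[...,2]<.082)][:,2];print(len(z),np.percentile(z,[20,50,80]))
cv2.imwrite('pics/s11c.png',cv2.resize(c['img'][200:400,160:360,::-1],(600,600)))
E
```

```text
[0.54399001 0.40629467 0.3121259 ] [-1.50382995 -5.84703741 13.8322945 ]
330 [0.05903159 0.06011948 0.07252293]
432 [0.07289529 0.07356333 0.07428069]
```

View pics/s11c.png

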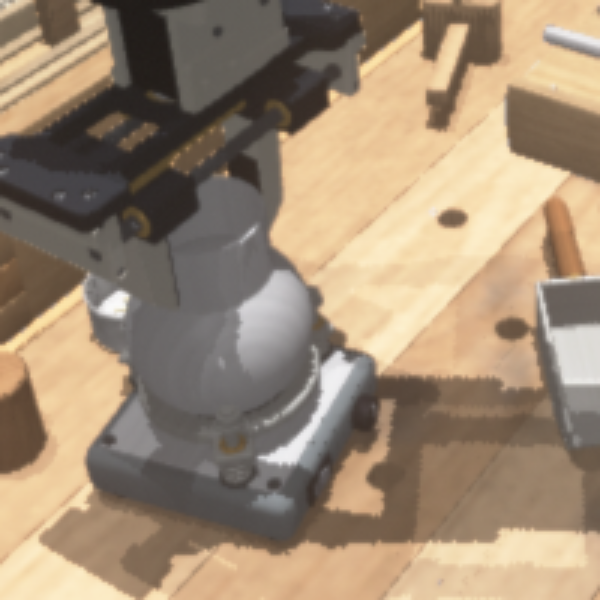

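Call:
arm_command --pt "0 0 -1" --pt "0 0 -1" --pt "0 0 -0.5" --pt "0 0 0" --pt "0 0 0" --pt "0 0 0" --spin '[0,0,0,0,0,0]' --squeeze 58

```text
time: 24.1
tool_pos: [0.544, 0.4061, 0.3119]
tool_rot: [3.14, 0.005, 3.141]
contact_force: [-3.8, -8.3, 23.5]
opening: 0.0628
grip_force: 58.0
```

```bash
python3 -c "
from cell import *
print(hand_in())"
```

```text
the job is handed in; nothing more can be done
None
```

The job is handed in at about 24 s of the 72 s allowed: the nuts are poured (the scoop came away empty), the scoop is flat on the bench, and the arm is still gripping the flask upright and pressing the ring against its bottom stop with about 23 N; I did not count the nuts in the flask, and the hand-in gave no verdict.

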